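# Stroke-test the lathe's lubricator pistons and reject the one that binds

## Task

Try each of the three dosing pistons on the test stand by pushing its plunger straight down: two run freely and must be left pushed fully home in their recesses, but one starts to bind part-way, so stop pushing it as soon as you feel the resistance climb, leaving its plunger where it bound. Never push any plunger with more than 20 N. Take the binding piston by its barrel and stand it upright on the floor of the reject tray, without disturbing the other things about.

Things in the scene. Friction and masses are not known exactly. Their poses are not given: they have to be found in the camera images.
- stand: Fixed steel test stand, plate 130 (its x) x 280 (its y) x 20 mm high, lying on the table; origin at the centre of its underside, z up. Three round recesses in a row along its y, pitch 90 mm, each 43 mm wide and 8 mm deep (floor 12 mm above the table), 20 mm to +x of its centre line. A dosing piston stands in each.
- stand_hole0 (a point): Centre of the mouth of recess 1, on the stand's top face; dosing piston 1 starts in it. z up, axes as the stand's.
- stand_hole1 (a point): Centre of the mouth of recess 2, on the stand's top face; dosing piston 2 starts in it. z up, axes as the stand's.
- stand_hole2 (a point): Centre of the mouth of recess 3, on the stand's top face; dosing piston 3 starts in it. z up, axes as the stand's.
- unit_1_mid (a point): Dosing piston 1: plain round aluminium barrel 40 mm in diameter, 75 mm high, 0.35 to 0.5 kg with its plunger, standing upright, plunger on top. This point is the centre of the barrel, half-way up (37.5 mm above its underside); z is the barrel's axis, up. Take it round the barrel, e.g. 15 to 25 mm above this point; taken by the knob its plunger would be pulled out again. The three look alike; any one of them may be the binding one.
- knob_1_top (a point): Centre of the top face of piston 1's black press knob, a flat disc 28 mm in diameter and 7 mm thick on a 10 mm steel rod. With the plunger fully out it is 77.5 mm above the barrel's centre point, and it sinks as the plunger is pushed.
- plunger_1 (a joint): Depth of plunger 1 in m: 0 fully out (starts at 0 to 0.005), growing as it is pushed straight down. Home is 0.024, where the knob meets the 9 mm thick black rubber buffer on top of the barrel; the buffer gives about 2.6 N per mm, so the knob can sink 1 to 3 mm into it. A free plunger moves at a steady 4 to 5 N all the way home and stays where it is left. A binding one moves as freely at first, then somewhere between 0.009 and 0.013 its resistance climbs by about 2.6 N per mm.
- unit_2_mid (a point): Dosing piston 2: plain round aluminium barrel 40 mm in diameter, 75 mm high, 0.35 to 0.5 kg with its plunger, standing upright, plunger on top. This point is the centre of the barrel, half-way up (37.5 mm above its underside); z is the barrel's axis, up. Take it round the barrel, e.g. 15 to 25 mm above this point; taken by the knob its plunger would be pulled out again. The three look alike; any one of them may be the binding one.
- knob_2_top (a point): Centre of the top face of piston 2's black press knob, a flat disc 28 mm in diameter and 7 mm thick on a 10 mm steel rod. With the plunger fully out it is 77.5 mm above the barrel's centre point, and it sinks as the plunger is pushed.
- plunger_2 (a joint): Depth of plunger 2 in m: 0 fully out (starts at 0 to 0.005), growing as it is pushed straight down. Home is 0.024, where the knob meets the 9 mm thick black rubber buffer on top of the barrel; the buffer gives about 2.6 N per mm, so the knob can sink 1 to 3 mm into it. A free plunger moves at a steady 4 to 5 N all the way home and stays where it is left. A binding one moves as freely at first, then somewhere between 0.009 and 0.013 its resistance climbs by about 2.6 N per mm.
- unit_3_mid (a point): Dosing piston 3: plain round aluminium barrel 40 mm in diameter, 75 mm high, 0.35 to 0.5 kg with its plunger, standing upright, plunger on top. This point is the centre of the barrel, half-way up (37.5 mm above its underside); z is the barrel's axis, up. Take it round the barrel, e.g. 15 to 25 mm above this point; taken by the knob its plunger would be pulled out again. The three look alike; any one of them may be the binding one.
- knob_3_top (a point): Centre of the top face of piston 3's black press knob, a flat disc 28 mm in diameter and 7 mm thick on a 10 mm steel rod. With the plunger fully out it is 77.5 mm above the barrel's centre point, and it sinks as the plunger is pushed.
- plunger_3 (a joint): Depth of plunger 3 in m: 0 fully out (starts at 0 to 0.005), growing as it is pushed straight down. Home is 0.024, where the knob meets the 9 mm thick black rubber buffer on top of the barrel; the buffer gives about 2.6 N per mm, so the knob can sink 1 to 3 mm into it. A free plunger moves at a steady 4 to 5 N all the way home and stays where it is left. A binding one moves as freely at first, then somewhere between 0.009 and 0.013 its resistance climbs by about 2.6 N per mm.
- tray_in (a point): Reject tray: heavy open grey tray standing on the table, 170 x 170 mm outside, walls 5 mm thick and 25 mm high, floor 5 mm thick. This point is the centre of its inner floor; x and y along its sides, z up. A brass bushing already stands in its corner at +x +y.
- bushing: Brass bushing, 30 mm in diameter, 25 mm high, standing in the tray; origin at the centre of its underside. Bystander.
- spacer: Dark steel spacer ring, 24 mm in diameter, 8 mm high, lying on the stand in front (-x) of the pistons; origin at the centre of its underside. Bystander.
- oil_bottle: White bottle with black cap, 56 mm in diameter, 105 mm high; origin at the centre of its underside. Bystander.
- jaw: Stepped steel chuck jaw, 55 x 22 x 34 mm; origin under its centre. Bystander.
- chuck_key: T-handled chuck key lying flat, 106 mm long, cross-bar 110 mm; origin under the cross-bar end of its shank. Bystander.
- centre: Steel lathe centre standing point up, 36 mm in diameter, 102 mm high; origin at the centre of its underside. Bystander.
Not all that is in view belongs to the job. What is shaped like the part that bears unit_1_mid but blue is not meant.

How it is judged:
By the outcome, as a careful person would: the job done as asked, in the order asked, and still so for the second after the job is handed in, with the robot touching nothing.
It also fails if it takes over 69 s, if anything falls off the work surface, if the arm or the gripper's body presses on something with over 40 N, if the wrist force passes 120 N, or if a joint passes its speed limit or range.

## Robot

A 7-joint arm with a two-finger parallel gripper is mounted at the origin on the work surface. World frame = base frame: x ahead of the robot, y to its left, z up, the work surface at z = 0. Lengths are in m, angles in degrees, forces in N, time in s.
With the tool pointing down it reaches from about 0.425 to 0.975 m from the base axis. Payload 16.7 kg.
Tool frame: the origin (TCP) lies midway between the tips of the shut fingers; the grasp point (between the pads) lies 19 mm behind it; z points along the fingers, y is the direction in which the jaws open and shut (so a half turn about z gives the same grasp; the last joint's range is limited). The gripper opens to 85 mm and grips with 20 to 120 N. Pads are 22 mm wide; open, the fingers measure 114 mm over their backs; the gripper's body (76 mm by 85 mm) begins 54 mm behind the grasp point. The pads swing forward as they close: fully open they stand 13 mm farther back than shut.
Start: joints at [57.21, 24.414, 4.234, 92.017, -1.954, 63.644, -3.845], TCP at [0.277, -0.616, 0.231] pointing down, gripper open.
Joint ranges: [-163.25, 163.25], [-28.42, 122.38], [-70.27, 78.77], [12.13, 141.07], [-58.53, 238.53], [9.26, 117.41], [-156.51, 156.51]. Speed limits (degrees/s): [108.29, 108.29, 136.94, 136.94, 172.46, 172.46, 172.46].

## Interface

Orientations are given as a 3x3 rotation matrix whose columns are the frame's x, y, z axes.
In Python, from plant import get_obs, viewer, hand_in gives the robot as it stands.
- The arm moves only by the tool jog_arm, never from a script. Its argument "rows" is text: rows parted by semicolons, each of 7 numbers parted by spaces: the closure in counts, from 0 (fully open) to 255 (shut), then the shift along the world's x, y, z in mm, then the turn, a rotation vector about the world's x, y, z in rad. In form: fingers tx ty tz rx ry rz; .... A call has 1 to 20 rows; each row shifts and turns the pose as measured when the row begins; what a row does not reach is not made up. A row lasts 1/10 s, in which the tool goes at most 50 mm and 8.59 degrees, less where a joint would pass 70% of its speed; a pose out of reach is approached as far as the arm can. A call is refused whole if a number of a shift passes 50 or a number of a turn 0.15, either way. A call with a gripper value outside its range is refused whole. The fingers move at their own pace and stop on an object; "squeeze" is the grip in N (left out, the last holds). Time passes only in rows, so rows that do not move let the fingers close. It gives the time, the measured TCP pose, the force and the opening at its end, in the units of the state.
- get_obs(): the state, without advancing time (a new reading comes with each control period).
- viewer.capture(name): name is "scene" or "top" or "wrist"; returns the picture (420x560x3 uint8, red, green, blue); there is no depth.
- viewer.camera_info(name): a dict with "fx", "fy", "cx", "cy" (pixels), "camera_from_world" (4x4, takes a point from world to camera coordinates); the wrist camera has in their place "tool_from_camera" (4x4, takes a point from camera to tool coordinates, whose origin is the TCP and whose axes are the flange's). Camera axes: x right, y up, looking along -z (the intrinsics and any distortion apply to the point x, -y, -z); pixel columns grow to the right and rows downward; lengths in m; the calibration is good to about 2 mm. A picture is of the moment at which its call begins: read the wrist's pose just before it. camera_info takes no time and is no camera call.
- hand_in(): hands the job in, once; it reports no verdict.
Trained networks look in the newest picture that a camera, given by its name, has taken for a name from the list of things; names that differ only in an ending like _2 or _b are one class to them, and where a whole thing is asked for, a point or a joint stands for the part that bears it (a point fixed in the world has none). Each returns a list of dicts, best first, with "score" (0 to 1); they miss things now and then, are a little off and sometimes report something else, mostly with a low value. They report only what shows in the picture. A call takes as long as a camera call. They do not tell look-alikes from the thing itself.
- viewer.masks_of(camera, thing): "mask" (420x560 bool, what is visible of it) and "xy" ([column, row] in pixels, amid what is visible of it).
The state is a dict: "clock": time; "joint_positions": joint angles; "qvel": joint speeds; "effort": joint torques, N m; "ee_pos": TCP position; "tool_rot": TCP orientation; "force": force on the tool from outside, world axes, zero at the start; "moment": the same for the moment, N m; "grip_width": opening from 0.0 (shut) to 1.0 (fully open).
Only numpy, scipy, OpenCV 4.12 (cv2) and the standard library are available. Lean on these libraries where they do the work, as an engineer would, in place of code of your own. Each camera call takes 0.05 s, during which the arm holds its last target.

## Working session

There is one attempt and no reset: what is moved stays moved. The work goes in short steps, Python scripts to look and compute and a tool call to move; the robot and the scene stay as the last step left them, time stands still between calls to the robot, and variables do not carry over. Pictures are saved under pics/ and viewed, and the job is handed in when it is done.

Besides the shell and the picture viewer there is one more tool, called after "Call:" as name(argument=value, ...) on one line, values as JSON. jog_arm: Moves the arm, as the interface text tells. Its arguments: {"type":"object","properties":{"rows":{"type":"string"},"squeeze":{"type":"number"}},"required":["rows"]}

```bash
mkdir -p pics; ls
python3 - <<'E'
from plant import get_obs, viewer
import cv2
o=get_obs(); print(o)
for n in ("scene","top","wrist"):
    im=viewer.capture(n); cv2.imwrite(f"pics/a_{n}.png",im[:,:,::-1])
    print(n,viewer.camera_info(n))
print(get_obs()["clock"])
E
```

```text
pics
{'clock': 0.0, 'joint_positions': array([57.21040726, 24.45001873,  4.23083937, 92.05201757, -1.95416249,
       63.64408211, -3.84411306]), 'qvel': array([-0.02182019,  0.07500904, -0.04555861, -0.10879498, -0.10947438,
       -0.03124465, -0.07093644]), 'effort': array([ 1.64161669e-03, -9.49826932e+01,  3.76184732e+00, -4.63508999e+01,
        1.94388855e-02,  1.02639775e-02, -9.95594792e-05]), 'ee_pos': array([ 0.27676651, -0.61520071,  0.23060778]), 'tool_rot': array([[ 9.11957045e-01,  4.10285242e-01, -6.07109213e-04],
       [ 4.10285682e-01, -9.11956337e-01,  1.13945352e-03],
       [-8.61561299e-05, -1.28822088e-03, -9.99999167e-01]]), 'force': array([ 0.93672325, -0.40839566,  0.66119018]), 'moment': array([ 0.02387351, -0.02601842, -0.02891603]), 'grip_width': 0.9969655472016137}
scene {'fx': 386.6499034774237, 'fy': 386.6499034774237, 'cx': 274.91981856465554, 'cy': 215.0918811764189, 'camera_from_world': array([[ 0.53258026,  0.84632898, -0.0092479 , -0.29703708],
       [-0.60689253,  0.38947743,  0.69281223,  0.28144566],
       [ 0.58994892, -0.36336564,  0.72105
[... 232 characters left out ...]
0.99969216,  0.01491145, -0.01048149],
       [ 0.98624496,  0.02200713,  0.16381867, -0.61393442],
       [-0.16409639,  0.01145777,  0.98637776, -0.93132774],
       [ 0.        ,  0.        ,  0.        ,  1.        ]])}
wrist {'fx': 306.64448782111117, 'fy': 306.64448782111117, 'cx': 279.0648222024224, 'cy': 216.38245448242557, 'tool_from_camera': array([[ 1.17995617e-03,  9.49878640e-01,  3.12616663e-01,
         8.14818813e-02],
       [ 9.99998670e-01, -7.68951847e-04, -1.43800289e-03,
        -3.12831488e-04],
       [-1.12554106e-03,  3.12617944e-01, -9.49878284e-01,
        -1.41923839e-01],
       [ 0.00000000e+00,  0.00000000e+00,  0.00000000e+00,
         1.00000000e+00]])}
0.15
```

View pics/a_scene.png

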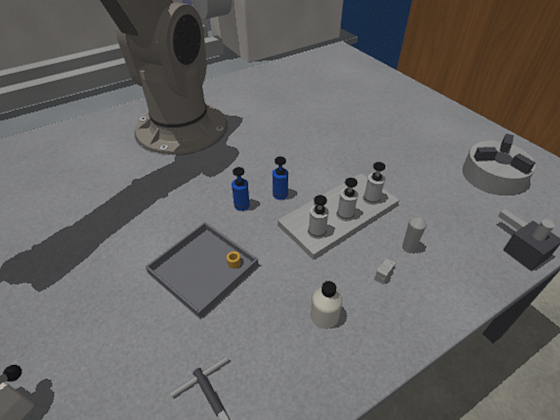

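View pics/a_top.png

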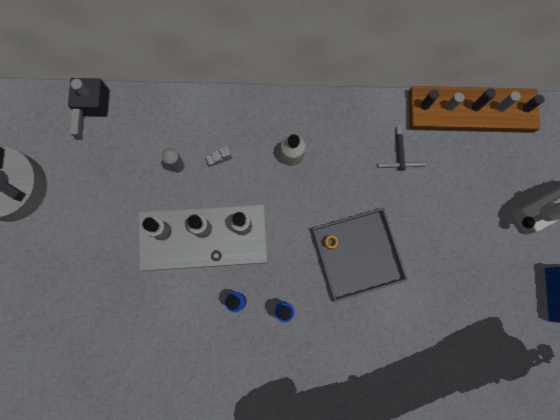

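View pics/a_wrist.png

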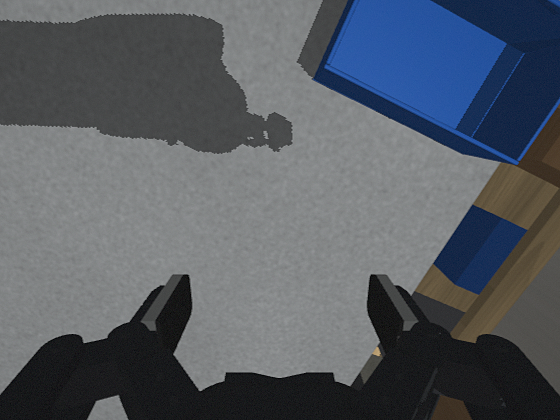

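The top view shows three silver pistons on the stand at about (152,225), (197,222) and (240,219). Two blue look-alikes stand off it at (235,301) and (284,311), so they are not meant. The tray is at (357,254) with the bushing at (331,242), and the spacer is at (216,255).

```bash
cat > h.py <<'E'
import numpy as np, cv2
from plant import get_obs, viewer
def ray(n,uv):
    c=viewer.camera_info(n)
    if n=="wrist":
        o=get_obs(); T=np.eye(4);T[:3,:3]=o["tool_rot"];T[:3,3]=o["ee_pos"]
        W=T@c["tool_from_camera"]
    else: W=np.linalg.inv(c["camera_from_world"])
    d=np.array([(uv[0]-c["cx"])/c["fx"],-(uv[1]-c["cy"])/c["fy"],-1])
    return W[:3,3],W[:3,:3]@d
def atz(n,uv,z):
    p,d=ray(n,uv); return p+d*(z-p[2])/d[2]
def tri(r):
    A=0;b=0
    for p,d in r:
        d=d/np.linalg.norm(d);M=np.eye(3)-np.outer(d,d);A=A+M;b=b+M@p
    x=np.linalg.solve(A,b)
    return x,[np.linalg.norm((np.eye(3)-np.outer(d,d)/(d@d))@(x-p)) for p,d in r]
def proj(n,P):
    c=viewer.camera_info(n)
    if n=="wrist":
        o=get_obs(); T=np.eye(4);T[:3,:3]=o["tool_rot"];T[:3,3]=o["ee_pos"]
        M=np.linalg.inv(T@c["tool_from_camera"])
    else: M=c["camera_from_world"]
    q=M[:3,:3]@np.asarray(P)+M[:3,3]
    return np.array([c["cx"]+c["fx"]*q[0]/-q[2], c["cy"]-c["fy"]*q[1]/-q[2]])
E
python3 - <<'E'
from h import *
np.set_printoptions(precision=4,suppress=True)
Z={"stand":0.02,"knob_1_top":0.127,"unit_1_mid":0.05,"tray_in":0.015,"bushing":.025,"spacer":.028,"oil_bottle":.05,"jaw":.034,"centre":.05}
viewer.capture("top")
for t,z in Z.items():
    for d in viewer.masks_of("top",t):
        m=d["mask"].astype(np.uint8); 
        box=cv2.minAreaRect(cv2.findNonZero(m))
        print(t,round(d["score"],2),np.round(d["xy"]),m.sum(),atz("top",d["xy"],z)[:2], [atz("top",p,z)[:2].round(3).tolist() for p in cv2.boxPoints(box)] if t in("stand","tray_in") else "")
viewer.capture("scene")
for t in ("knob_1_top","unit_1_mid","stand","tray_in"):
    for d in viewer.masks_of("scene",t): print(t,round(d["score"],2),np.round(d["xy"]),d["mask"].sum())
print(get_obs()["clock"])
E
```

```text
stand 0.74 [241. 222.] 376 [0.6082 0.0898] [[0.61, 0.123], [0.641, 0.093], [0.605, 0.056], [0.574, 0.086]]
stand 0.63 [206. 242.] 6038 [0.5612 0.1665] [[0.626, 0.325], [0.651, 0.041], [0.517, 0.029], [0.494, 0.308]]
knob_1_top 0.58 [231. 303.] 156 [0.4324 0.0957] 
knob_1_top 0.58 [285. 314.] 145 [ 0.4125 -0.01  ] 
knob_1_top 0.48 [239. 220.] 130 [0.5958 0.0852] 
unit_1_mid 0.76 [284. 312.] 329 [ 0.4135 -0.0095] 
unit_1_mid 0.69 [244. 223.] 366 [0.6026 0.0814] 
unit_1_mid 0.67 [238. 303.] 340 [0.4309 0.0875] 
unit_1_mid 0.63 [207. 242.] 6229 [0.5595 0.16  ] 
tray_in 0.68 [219. 157.] 304 [0.76   0.1459] [[0.762, 0.18], [0.789, 0.129], [0.761, 0.116], [0.735, 0.167]]
tray_in 0.61 [358. 253.] 5800 [ 0.5463 -0.1744] [[0.601, -0.068], [0.655, -0.239], [0.487, -0.284], [0.436, -0.116]]
bushing 0.63 [147. 222.] 147 [0.6041 0.2988] 
bushing 0.6 [157. 228.] 491 [0.5914 0.2755] 
bushing 0.46 [333. 244.] 133 [ 0.5643 -0.1163] 
oil_bottle 0.93 [292. 151.] 614 [ 0.767  -0.0218] 
jaw 0.55 [222. 155.] 288 [0.7591 0.1372] 
jaw 0.16 [174. 161.] 349 [0.7426 0.2442] 
centre 0.77 [171. 158.] 356 [0.7446 0.2475] 
knob_1_top 0.69 [318. 202.] 133
knob_1_top 0.45 [238. 172.] 114
unit_1_mid 0.91 [319. 219.] 672
unit_1_mid 0.91 [281. 184.] 573
unit_1_mid 0.55 [236. 191.] 600
stand 0.93 [331. 220.] 3310
tray_in 0.84 [200. 270.] 5599
0.9
```

Call:
jog_arm(rows="255 10 25 10 0 0 0.06;255 15 40 10 0 0 0.06;255 16 42 10 0 0 0.06;255 16 42 10 0 0 0.06;255 16 42 10 0 0 0.06;255 16 42 0 0 0 0.06;255 16 42 0 0 0 0.06;255 16 42 0 0 0 0.06;255 16 42 0 0 0 0.06;255 16 42 0 0 0 0.06", squeeze=40)

```text
clock: 1.9
ee_pos: [0.4291, -0.2043, 0.2834]
tool_rot: [[0.51, 0.86, 0.002], [0.86, -0.51, -0.005], [-0.004, 0.004, -1.0]]
force: [1.1, 0.0, 0.3]
grip_width: 0.001
```

Call:
jog_arm(rows="255 16 42 0 0 0 0.06;255 16 42 0 0 0 0.06;255 16 42 0 0 0 0.06;255 16 42 0 0 0 0.06;255 16 42 0 0 0 0.06;255 16 42 0 0 0 0.06;255 16 42 0 0 0 0.06;255 16 42 0 0 0 0.06;255 16 42 0 0 0 0.06;255 14 30 0 0 0 0.06;255 0 0 0 0 0 0;255 0 0 0 0 0 0")

```text
clock: 3.1
ee_pos: [0.5909, 0.228, 0.2857]
tool_rot: [[-0.097, 0.995, 0.011], [0.995, 0.097, 0.0], [-0.001, 0.011, -1.0]]
force: [0.2, -1.5, -0.0]
grip_width: -0.005
```

Run:
```python
from h import *
np.set_printoptions(precision=4,suppress=True)
o=get_obs();print(o["ee_pos"],o["tool_rot"],o["force"],o["joint_positions"],o["clock"])
im=viewer.capture("wrist"); cv2.imwrite("pics/b_wrist.png",im[:,:,::-1])
for t,z in {"knob_1_top":.127,"unit_1_mid":.09,"stand":.02}.items():
    for d in viewer.masks_of("wrist",t):
        print(t,round(d["score"],2),np.round(d["xy"]),d["mask"].sum(),atz("wrist",d["xy"],z)[:2])
```

```text
[0.5909 0.228  0.2857] [[-0.0967  0.9953  0.0107]
 [ 0.9953  0.0967  0.0002]
 [-0.0008  0.0106 -0.9999]] [ 0.237 -1.46  -0.042] [  0.2544  21.4062 -35.741   92.6578  13.4893  69.6893 -32.6625] 3.1
knob_1_top 0.86 [132. 289.] 518 [0.4405 0.1082]
knob_1_top 0.54 [129. 350.] 95 [0.4325 0.024 ]
unit_1_mid 0.89 [150. 270.] 1912 [0.4459 0.1119]
unit_1_mid 0.84 [146. 324.] 1340 [0.438 0.032]
unit_1_mid 0.43 [270. 262.] 69 [0.5925 0.1365]
unit_1_mid 0.18 [229. 230.] 177 [0.5403 0.1743]
stand 0.79 [253. 187.] 13379 [0.5612 0.2107]
stand 0.45 [230. 229.] 200 [0.533  0.1481]
```

View pics/b_wrist.png

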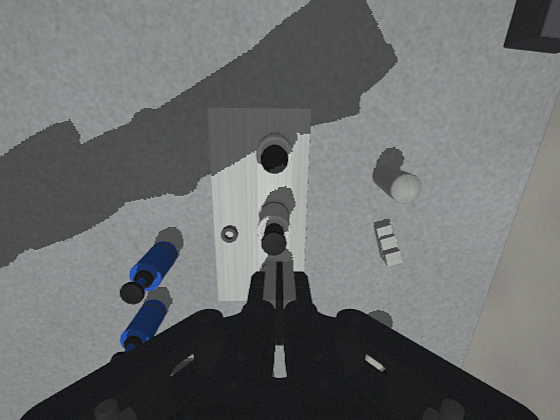

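The wrist view shows the +y piston's knob at (274,159) and the middle one at (274,240). The fingers hide the third, and the spacer is at (229,234). I'll measure the knobs and the stand edges more precisely.

Run:
```python
from h import *
np.set_printoptions(precision=4,suppress=True)
def dark(img,seed,r,th=45):
    g=img[:,:,::-1].max(2) if False else img.max(2)
    x,y=seed; sub=(g[y-r:y+r,x-r:x+r]<th).astype(np.uint8)
    n,l,s,c=cv2.connectedComponentsWithStats(sub)
    for i in range(1,n):
        if s[i,4]>40: print("   ",seed,c[i]+[x-r,y-r],s[i])
for n,f,seeds,r in (("top","a_top",[(152,225),(197,222),(240,219)],14),("wrist","b_wrist",[(274,159),(274,240)],20),("scene","a_scene",[(320,201),(351,183),(379,167)],12)):
    im=cv2.imread(f"pics/{f}.png")
    print(n)
    for s in seeds: dark(im,s,r)
t=cv2.imread("pics/a_top.png")[190:280,125:280]; cv2.imwrite("pics/c_top.png",cv2.resize(t,None,fx=5,fy=5,interpolation=cv2.INTER_CUBIC))
t=cv2.imread("pics/a_scene.png")[145:265,270:410]; cv2.imwrite("pics/c_scene.png",cv2.resize(t,None,fx=5,fy=5,interpolation=cv2.INTER_CUBIC))
```

```text
top
    (152, 225) [150.1076 224.3987] [  5   7  16  14 158]
    (197, 222) [194.1364 221.539 ] [  4   7  15  14 154]
    (240, 219) [238.4222 218.7852] [  6   7  13  14 135]
wrist
    (274, 159) [273.6045 157.4181] [  7   6  27  28 531]
    (274, 240) [274.3088 236.3193] [  8   3  24  32 285]
scene
    (320, 201) [319.7786 203.1857] [  7   6  12  18 140]
    (351, 183) [350.7262 181.9762] [ 6  7 12  9 84]
    (379, 167) [378.9221 166.1818] [ 7  7 11  9 77]
```

View pics/c_top.png

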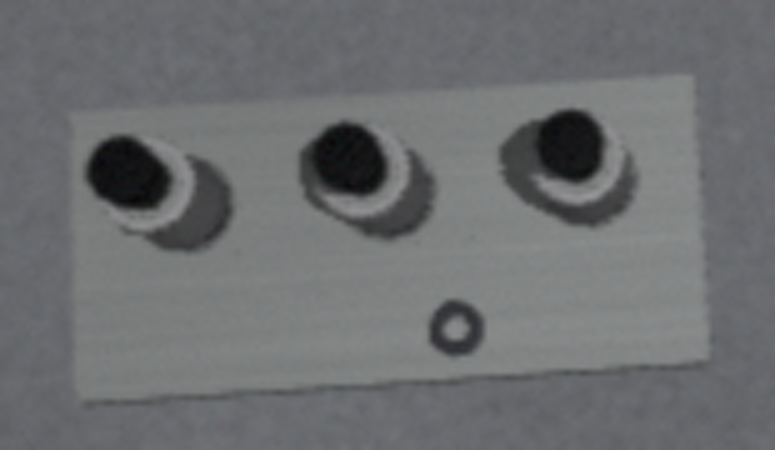

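View pics/c_scene.png

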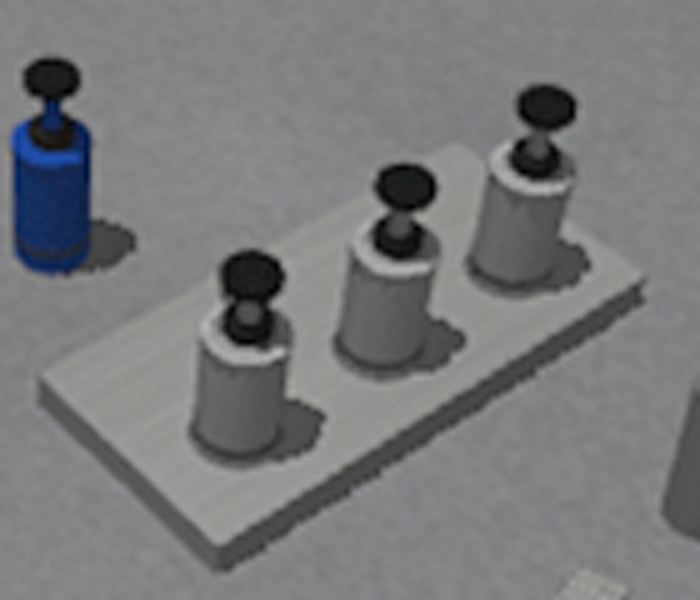

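The crops confirm the three silver pistons standing in the stand's recesses as the ones meant. The blue ones stand on the table.

Run:
```python
from h import *
np.set_printoptions(precision=4,suppress=True)
f=lambda p,o:[(p[0]+.5)/5-.5+o[0],(p[1]+.5)/5-.5+o[1]]
T=lambda p:f(p,(125,190)); S=lambda p:f(p,(270,145))
C=[atz("top",T(p),.02) for p in ((70,112),(693,75),(710,360),(80,402))]
print("stand top",[c[:2] for c in C], np.mean(C,0)); 
for a,b in((0,1),(1,2),(2,3),(3,0)): print(np.linalg.norm(C[a]-C[b]))
yv=(C[0]-C[1])+(C[3]-C[2]); print("yaw",np.degrees(np.arctan2(-yv[0],yv[1])))
C2=[atz("scene",S(p),.02) for p in ((462,143),(643,278),(220,548),(40,382))]
print("stand scene",[c[:2] for c in C2], np.mean(C2,0))
yv=(C2[0]-C2[3])+(C2[1]-C2[2]); print("yaw",np.degrees(np.arctan2(-yv[0],yv[1])))
for k,(a,b) in {"+y":((126,171),(546,107)),"mid":((349,157),(405,187)),"-y":((570,144),(252,276))}.items():
    x,r=tri([ray("top",T(a)),ray("scene",S(b))]); print(k,x,r, atz("top",T(a),.125)[:2], atz("scene",S(b),.125)[:2])
for p in ((273.6,157.6),(274,239)): print("wrist",atz("wrist",p,.125)[:2])
# tray
m=cv2.imread("pics/a_top.png")[200:310,300:415]; cv2.imwrite("pics/d_tray.png",cv2.resize(m,None,fx=5,fy=5,interpolation=cv2.INTER_CUBIC))
```

```text
stand top [array([0.6267, 0.3205]), array([0.65  , 0.0413]), array([0.5216, 0.0304]), array([0.4974, 0.3069])] [0.5739 0.1748 0.02  ]
0.28022166756204425
0.12890901888800452
0.27758400268029615
0.13006690773303403
yaw 4.886510150254304
stand scene [array([0.5015, 0.3088]), array([0.6283, 0.3153]), array([0.6523, 0.04  ]), array([0.5269, 0.0271])] [0.5772 0.1728 0.02  ]
yaw 5.0590828627548365
+y [0.5858 0.2657 0.1204] [np.float64(0.0001507698203336069), np.float64(0.00015076982033375585)] [0.585  0.2643] [0.5896 0.2612]
mid [0.5933 0.1763 0.1198] [np.float64(0.00020509326292162452), np.float64(0.00020509326292166748)] [0.5927 0.1755] [0.5975 0.1716]
-y [0.6008 0.0873 0.1177] [np.float64(0.00047857074612865), np.float64(0.0004785707461286119)] [0.5999 0.0871] [0.6064 0.0819]
wrist [0.5848 0.2671]
wrist [0.593  0.1814]
```

View pics/d_tray.png

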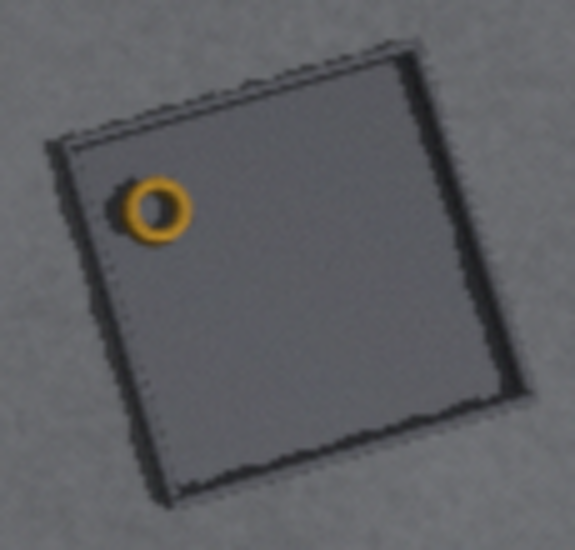

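Call:
jog_arm(rows="255 -3 20 0 0 0.01 0;255 -2 18 -10 0 0 0;255 0 0 -40 0 0 0;255 0 0 -40 0 0 0;255 0 0 -35 0 0 0;255 0 0 -10 0 0 0;255 0 0 0 0 0 0;255 0 0 0 0 0 0")

```text
clock: 4.1
ee_pos: [0.5884, 0.2569, 0.1532]
tool_rot: [[-0.08, 0.997, 0.01], [0.997, 0.08, -0.002], [-0.003, 0.01, -1.0]]
force: [0.0, 0.6, 0.5]
grip_width: 0.008
```

Call:
jog_arm(rows="255 -3 9 0 0 0.01 0;255 0 0 0 0 0 0;255 0 0 0 0 0 0")

```text
clock: 4.4
ee_pos: [0.587, 0.2673, 0.1577]
tool_rot: [[-0.079, 0.997, 0.005], [0.997, 0.079, -0.0], [-0.0, 0.005, -1.0]]
force: [-0.1, 0.5, -0.3]
grip_width: 0.001
```

Call:
jog_arm(rows="255 0 0 -10 0 0.005 0;255 0 0 -5 0 0 0;255 0 0 -5 0 0 0")

```text
clock: 4.7
ee_pos: [0.5877, 0.2679, 0.1379]
tool_rot: [[-0.079, 0.997, 0.002], [0.997, 0.079, 0.001], [0.001, 0.002, -1.0]]
force: [0.2, 0.8, -0.6]
grip_width: -0.001
```

Call:
jog_arm(rows="255 0 0 0 0 0 0")

```text
clock: 4.8
ee_pos: [0.5873, 0.2675, 0.1367]
tool_rot: [[-0.079, 0.997, 0.001], [0.997, 0.079, 0.0], [0.0, 0.001, -1.0]]
force: [-0.8, -0.9, 1.1]
grip_width: 0.002
```

Call:
jog_arm(rows="255 0 0 -2 0 0 0;255 0 0 -2 0 0 0")

```text
clock: 5.0
ee_pos: [0.5873, 0.2675, 0.1323]
tool_rot: [[-0.079, 0.997, 0.0], [0.997, 0.079, 0.0], [0.0, 0.0, -1.0]]
force: [0.9, 0.7, 0.0]
grip_width: -0.003
```

Call:
jog_arm(rows="255 0 0 -2 0 0 0;255 0 0 -2 0 0 0;255 0 0 -1 0 0 0")

```text
clock: 5.3
ee_pos: [0.5873, 0.2674, 0.1268]
tool_rot: [[-0.079, 0.997, 0.0], [0.997, 0.079, 0.0], [0.0, 0.0, -1.0]]
force: [-0.7, 1.0, -0.5]
grip_width: -0.0
```

Call:
jog_arm(rows="255 0 0 -1 0 0 0;255 0 0 -1 0 0 0")

```text
clock: 5.5
ee_pos: [0.5874, 0.2675, 0.1249]
tool_rot: [[-0.079, 0.997, 0.001], [0.997, 0.079, 0.0], [0.0, 0.001, -1.0]]
force: [-1.0, -1.4, 3.5]
grip_width: 0.004
```

Call:
jog_arm(rows="255 0 0 -1 0 0 0")

```text
clock: 5.6
ee_pos: [0.5875, 0.2676, 0.1241]
tool_rot: [[-0.079, 0.997, 0.001], [0.997, 0.079, 0.0], [0.0, 0.001, -1.0]]
force: [-0.3, -0.1, 3.8]
grip_width: 0.0
```

Call:
jog_arm(rows="255 0 0 -1 0 0 0")

```text
clock: 5.7
ee_pos: [0.5876, 0.2676, 0.1232]
tool_rot: [[-0.079, 0.997, 0.001], [0.997, 0.079, 0.001], [0.0, 0.001, -1.0]]
force: [-0.6, -0.7, 3.1]
grip_width: 0.003
```

Call:
jog_arm(rows="255 0 0 -1 0 0 0")

```text
clock: 5.8
ee_pos: [0.5877, 0.2677, 0.1223]
tool_rot: [[-0.079, 0.997, 0.001], [0.997, 0.079, 0.001], [0.0, 0.001, -1.0]]
force: [-1.4, -0.3, 3.3]
grip_width: 0.001
```

Call:
jog_arm(rows="255 0 0 -1 0 0 0")

```text
clock: 5.9
ee_pos: [0.5877, 0.2677, 0.1213]
tool_rot: [[-0.079, 0.997, 0.002], [0.997, 0.079, 0.001], [0.0, 0.002, -1.0]]
force: [0.2, -1.0, 2.9]
grip_width: -0.002
```

Call:
jog_arm(rows="255 0 0 -1 0 0 0;255 0 0 -1 0 0 0")

```text
clock: 6.1
ee_pos: [0.5877, 0.2677, 0.1192]
tool_rot: [[-0.079, 0.997, 0.002], [0.997, 0.079, 0.001], [0.0, 0.002, -1.0]]
force: [-1.3, 0.1, 3.2]
grip_width: 0.001
```

Call:
jog_arm(rows="255 0 0 -1 0 0 0")

```text
clock: 6.2
ee_pos: [0.5877, 0.2677, 0.1182]
tool_rot: [[-0.079, 0.997, 0.002], [0.997, 0.079, 0.001], [0.0, 0.002, -1.0]]
force: [-1.2, -0.4, 2.1]
grip_width: -0.002
```

Call:
jog_arm(rows="255 0 0 -1 0 0 0")

```text
clock: 6.3
ee_pos: [0.5877, 0.2677, 0.117]
tool_rot: [[-0.079, 0.997, 0.002], [0.997, 0.079, 0.001], [0.0, 0.002, -1.0]]
force: [-0.7, -0.9, 3.8]
grip_width: -0.003
```

Call:
jog_arm(rows="255 0 0 -0.7 0 0 0")

```text
clock: 6.4
ee_pos: [0.5877, 0.2676, 0.1162]
tool_rot: [[-0.079, 0.997, 0.002], [0.997, 0.079, 0.0], [0.0, 0.002, -1.0]]
force: [-0.7, -0.3, 3.1]
grip_width: -0.0
```

Call:
jog_arm(rows="255 0 0 -0.7 0 0 0")

```text
clock: 6.5
ee_pos: [0.5876, 0.2677, 0.1154]
tool_rot: [[-0.079, 0.997, 0.001], [0.997, 0.079, 0.0], [0.0, 0.001, -1.0]]
force: [-0.0, -0.8, 3.3]
grip_width: 0.001
```

Call:
jog_arm(rows="255 0 0 -0.7 0 0 0")

```text
clock: 6.6
ee_pos: [0.5876, 0.2676, 0.1146]
tool_rot: [[-0.079, 0.997, 0.001], [0.997, 0.079, 0.0], [0.0, 0.001, -1.0]]
force: [0.2, -0.7, 3.9]
grip_width: 0.001
```

Call:
jog_arm(rows="255 0 0 -0.7 0 0 0")

```text
clock: 6.7
ee_pos: [0.5876, 0.2677, 0.1139]
tool_rot: [[-0.079, 0.997, 0.001], [0.997, 0.079, 0.0], [0.0, 0.002, -1.0]]
force: [-1.0, -1.4, 3.3]
grip_width: 0.004
```

Call:
jog_arm(rows="255 0 0 -0.7 0 0 0")

```text
clock: 6.8
ee_pos: [0.5876, 0.2676, 0.1131]
tool_rot: [[-0.079, 0.997, 0.001], [0.997, 0.079, 0.0], [0.0, 0.001, -1.0]]
force: [-0.0, -0.3, 3.0]
grip_width: 0.004
```

Call:
jog_arm(rows="255 0 0 -1 0 0 0")

```text
clock: 6.9
ee_pos: [0.5877, 0.2677, 0.1121]
tool_rot: [[-0.079, 0.997, 0.001], [0.997, 0.079, 0.0], [0.0, 0.002, -1.0]]
force: [-1.2, -0.9, 4.5]
grip_width: -0.004
```

Call:
jog_arm(rows="255 0 0 -1 0 0 0")

```text
clock: 7.0
ee_pos: [0.5877, 0.2677, 0.111]
tool_rot: [[-0.079, 0.997, 0.002], [0.997, 0.079, 0.001], [0.0, 0.002, -1.0]]
force: [-1.6, -1.3, 3.2]
grip_width: -0.0
```

Call:
jog_arm(rows="255 0 0 -1 0 0 0;255 0 0 -1 0 0 0")

```text
clock: 7.2
ee_pos: [0.5876, 0.2677, 0.1088]
tool_rot: [[-0.079, 0.997, 0.001], [0.997, 0.079, 0.0], [0.0, 0.002, -1.0]]
force: [-0.9, -0.4, 3.8]
grip_width: -0.001
```

Call:
jog_arm(rows="255 0 0 -1 0 0 0;255 0 0 -1 0 0 0")

```text
clock: 7.4
ee_pos: [0.5876, 0.2676, 0.1066]
tool_rot: [[-0.079, 0.997, 0.001], [0.997, 0.079, 0.0], [0.0, 0.001, -1.0]]
force: [-0.7, 0.2, 4.6]
grip_width: 0.004
```

Call:
jog_arm(rows="255 0 0 -1 0 0 0;255 0 0 -1 0 0 0")

```text
clock: 7.6
ee_pos: [0.5876, 0.2676, 0.1044]
tool_rot: [[-0.079, 0.997, 0.001], [0.997, 0.079, 0.0], [0.0, 0.001, -1.0]]
force: [-0.5, -0.3, 3.7]
grip_width: 0.0
```

Call:
jog_arm(rows="255 0 0 -1 0 0 0")

```text
clock: 7.7
ee_pos: [0.5876, 0.2676, 0.1033]
tool_rot: [[-0.079, 0.997, 0.001], [0.997, 0.079, 0.0], [0.0, 0.001, -1.0]]
force: [-0.7, -0.9, 3.8]
grip_width: -0.008
```

Call:
jog_arm(rows="255 0 0 -1 0 0 0")

```text
clock: 7.8
ee_pos: [0.5876, 0.2677, 0.1023]
tool_rot: [[-0.079, 0.997, 0.001], [0.997, 0.079, 0.0], [0.0, 0.001, -1.0]]
force: [-2.0, -0.1, 5.6]
grip_width: 0.003
```

Call:
jog_arm(rows="255 0 0 -1 0 0 0")

```text
clock: 7.9
ee_pos: [0.5877, 0.2677, 0.1014]
tool_rot: [[-0.079, 0.997, 0.002], [0.997, 0.079, 0.0], [0.0, 0.002, -1.0]]
force: [-2.3, -0.6, 8.3]
grip_width: -0.002
```

Call:
jog_arm(rows="255 0 0 -1 0 0 0")

```text
clock: 8.0
ee_pos: [0.5879, 0.2678, 0.1007]
tool_rot: [[-0.079, 0.997, 0.002], [0.997, 0.079, 0.001], [0.001, 0.002, -1.0]]
force: [-2.7, -1.4, 9.8]
grip_width: 0.002
```

Piston +y ran freely all the way to its buffer, which it met at z≈0.103, and I stopped at 9.8 N. Retracting and moving to the middle piston.

Call:
jog_arm(rows="255 0 0 5 0 0 0;255 0 0 15 0 0 0;255 0 0 25 0 0 0;255 2 -25 0 0 0 0;255 3 -40 0 0 0 0;255 2 -25 0 0 0 0;255 0 0 0 0 0 0;255 0 0 0 0 0 0")

```text
clock: 8.8
ee_pos: [0.5953, 0.1769, 0.1535]
tool_rot: [[-0.082, 0.997, 0.005], [0.997, 0.082, 0.003], [0.002, 0.006, -1.0]]
force: [0.1, 1.0, 0.9]
grip_width: -0.0
```

Run:
```python
from h import *
im=viewer.capture("scene"); t=im[145:265,270:410,::-1]; cv2.imwrite("pics/e_scene.png",cv2.resize(t,None,fx=4,fy=4,interpolation=cv2.INTER_CUBIC))
```

```text
(no output)
```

View pics/e_scene.png

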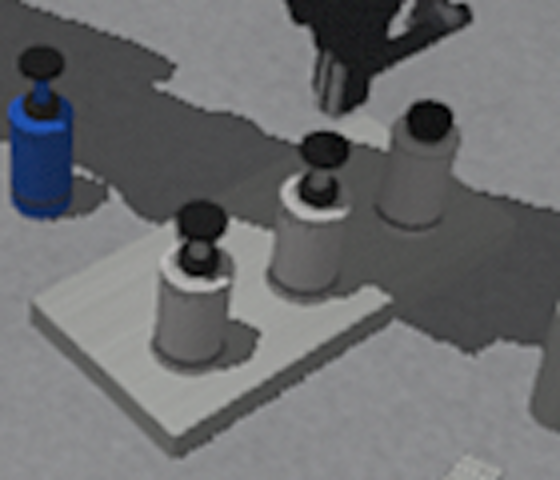

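Call:
jog_arm(rows="255 0 0 -10 -0.003 0.005 0;255 0 0 -8 0 0 0;255 0 0 -4 0 0 0;255 0 0 0 0 0 0")

```text
clock: 9.25
ee_pos: [0.5944, 0.1804, 0.1293]
tool_rot: [[-0.086, 0.996, -0.001], [0.996, 0.086, 0.001], [0.001, -0.001, -1.0]]
force: [0.5, 0.4, -0.8]
grip_width: -0.0
```

The scene crop shows the +y plunger fully home, with its knob on the buffer at about (430,120) in the crop. The fingers are above the middle piston.

Call:
jog_arm(rows="255 0 -3 0 0 0 0;255 0 0 -1 0 0 0")

```text
clock: 9.45
ee_pos: [0.5941, 0.1779, 0.128]
tool_rot: [[-0.087, 0.996, -0.002], [0.996, 0.087, 0.001], [0.001, -0.002, -1.0]]
force: [0.3, -1.1, -0.5]
grip_width: -0.002
```

Call:
jog_arm(rows="255 0 0 -1 0 0 0;255 0 0 -1 0 0 0")

```text
clock: 9.65
ee_pos: [0.5943, 0.1778, 0.1261]
tool_rot: [[-0.087, 0.996, -0.001], [0.996, 0.087, 0.001], [0.001, -0.001, -1.0]]
force: [-0.2, -0.8, 0.3]
grip_width: 0.003
```

Call:
jog_arm(rows="255 0 0 -1 0 0 0;255 0 0 -1 0 0 0")

```text
clock: 9.85
ee_pos: [0.5945, 0.1779, 0.1243]
tool_rot: [[-0.087, 0.996, -0.001], [0.996, 0.087, 0.001], [0.001, -0.0, -1.0]]
force: [-1.0, -0.6, 3.1]
grip_width: 0.003
```

Call:
jog_arm(rows="255 0 0 -1 0 0 0")

```text
clock: 9.95
ee_pos: [0.5946, 0.1779, 0.1235]
tool_rot: [[-0.086, 0.996, -0.0], [0.996, 0.086, 0.001], [0.001, -0.0, -1.0]]
force: [-0.5, -0.5, 2.8]
grip_width: 0.001
```

Call:
jog_arm(rows="255 0 0 -1 0 0 0")

```text
clock: 10.05
ee_pos: [0.5947, 0.1779, 0.1226]
tool_rot: [[-0.087, 0.996, -0.0], [0.996, 0.087, 0.001], [0.001, 0.0, -1.0]]
force: [-0.6, -0.5, 3.4]
grip_width: 0.001
```

Call:
jog_arm(rows="255 0 0 -1 0 0 0")

```text
clock: 10.15
ee_pos: [0.5947, 0.1779, 0.1216]
tool_rot: [[-0.087, 0.996, 0.0], [0.996, 0.087, 0.001], [0.001, 0.0, -1.0]]
force: [-0.8, -0.3, 3.2]
grip_width: 0.001
```

Call:
jog_arm(rows="255 0 0 -1 0 0 0")

```text
clock: 10.25
ee_pos: [0.5947, 0.1779, 0.1206]
tool_rot: [[-0.087, 0.996, 0.0], [0.996, 0.087, 0.001], [0.001, 0.0, -1.0]]
force: [-0.6, -0.5, 2.3]
grip_width: 0.001
```

Call:
jog_arm(rows="255 0 0 -1 0 0 0")

```text
clock: 10.35
ee_pos: [0.5947, 0.178, 0.1195]
tool_rot: [[-0.087, 0.996, 0.0], [0.996, 0.087, 0.001], [0.001, 0.0, -1.0]]
force: [-1.8, -0.4, 3.2]
grip_width: -0.001
```

Call:
jog_arm(rows="255 0 0 -0.7 0 0 0")

```text
clock: 10.45
ee_pos: [0.5947, 0.1779, 0.1187]
tool_rot: [[-0.087, 0.996, 0.0], [0.996, 0.087, 0.001], [0.001, 0.0, -1.0]]
force: [-1.5, -1.6, 3.7]
grip_width: 0.003
```

Call:
jog_arm(rows="255 0 0 -0.7 0 0 0")

```text
clock: 10.55
ee_pos: [0.5947, 0.1779, 0.1179]
tool_rot: [[-0.087, 0.996, 0.0], [0.996, 0.087, 0.001], [0.001, 0.0, -1.0]]
force: [-1.0, -0.7, 3.9]
grip_width: 0.001
```

Call:
jog_arm(rows="255 0 0 -0.7 0 0 0")

```text
clock: 10.65
ee_pos: [0.5947, 0.1779, 0.1172]
tool_rot: [[-0.087, 0.996, 0.0], [0.996, 0.087, 0.001], [0.001, 0.0, -1.0]]
force: [-1.2, -0.4, 3.4]
grip_width: 0.003
```

Call:
jog_arm(rows="255 0 0 -0.7 0 0 0")

```text
clock: 10.75
ee_pos: [0.5947, 0.1779, 0.1165]
tool_rot: [[-0.087, 0.996, 0.0], [0.996, 0.087, 0.001], [0.001, 0.0, -1.0]]
force: [-0.6, -1.3, 5.0]
grip_width: 0.005
```

Call:
jog_arm(rows="255 0 0 -0.7 0 0 0")

```text
clock: 10.85
ee_pos: [0.5948, 0.178, 0.1159]
tool_rot: [[-0.087, 0.996, 0.0], [0.996, 0.087, 0.001], [0.001, 0.0, -1.0]]
force: [-1.0, -0.6, 6.8]
grip_width: -0.004
```

Call:
jog_arm(rows="255 0 0 -0.7 0 0 0")

```text
clock: 10.95
ee_pos: [0.595, 0.1781, 0.1154]
tool_rot: [[-0.086, 0.996, 0.001], [0.996, 0.086, 0.001], [0.001, 0.001, -1.0]]
force: [-1.7, -0.8, 8.5]
grip_width: -0.001
```

The middle piston binds: the force climbed from 3.5 to 8.5 N between z≈0.117 and 0.1154, so I've stopped pushing it. Lifting off and going to the -y piston.

Call:
jog_arm(rows="255 0 0 4 0 0 0;255 0 0 10 0 0 0;255 0 0 20 0 0 0;255 2 -25 0 0 0 0;255 3 -40 0 0 0 0;255 2 -25 0 0 0 0;255 0 0 0 0 0 0;255 0 0 0 0 0 0")

```text
clock: 11.75
ee_pos: [0.6022, 0.0867, 0.1545]
tool_rot: [[-0.089, 0.996, 0.003], [0.996, 0.089, 0.002], [0.002, 0.003, -1.0]]
force: [0.1, 1.4, -0.3]
grip_width: -0.001
```

Call:
jog_arm(rows="255 0 0 -10 -0.002 0.003 0;255 0 0 -9 0 0 0;255 0 0 -4 0 0 0;255 0 0 0 0 0 0")

```text
clock: 12.15
ee_pos: [0.6016, 0.0899, 0.1295]
tool_rot: [[-0.092, 0.996, -0.001], [0.996, 0.092, 0.001], [0.001, -0.001, -1.0]]
force: [0.0, 0.3, -0.1]
grip_width: -0.002
```

Call:
jog_arm(rows="255 0 -2 -1 0 0 0;255 0 0 -1 0 0 0;255 0 0 -1 0 0 0")

```text
clock: 12.45
ee_pos: [0.6014, 0.0889, 0.1261]
tool_rot: [[-0.094, 0.996, -0.001], [0.996, 0.094, 0.002], [0.002, -0.001, -1.0]]
force: [0.9, 0.4, -0.1]
grip_width: -0.002
```

Call:
jog_arm(rows="255 0 0 -1 0 0 0;255 0 0 -1 0 0 0")

```text
clock: 12.65
ee_pos: [0.6016, 0.0888, 0.1242]
tool_rot: [[-0.094, 0.996, -0.001], [0.996, 0.094, 0.002], [0.002, -0.001, -1.0]]
force: [-0.9, -1.0, -0.3]
grip_width: -0.0
```

Call:
jog_arm(rows="255 0 0 -1 0 0 0")

```text
clock: 12.75
ee_pos: [0.6017, 0.0888, 0.1232]
tool_rot: [[-0.094, 0.996, -0.001], [0.996, 0.094, 0.002], [0.002, -0.001, -1.0]]
force: [-0.0, 0.1, -0.1]
grip_width: 0.002
```

Call:
jog_arm(rows="255 0 0 -1 0 0 0")

```text
clock: 12.85
ee_pos: [0.6018, 0.0888, 0.1223]
tool_rot: [[-0.094, 0.996, -0.001], [0.996, 0.094, 0.002], [0.002, -0.0, -1.0]]
force: [-0.7, -0.6, 3.4]
grip_width: 0.001
```

Call:
jog_arm(rows="255 0 0 -1 0 0 0")

```text
clock: 12.95
ee_pos: [0.6019, 0.0888, 0.1215]
tool_rot: [[-0.094, 0.996, -0.0], [0.996, 0.094, 0.002], [0.002, 0.0, -1.0]]
force: [-0.7, -0.9, 4.1]
grip_width: 0.002
```

Call:
jog_arm(rows="255 0 0 -1 0 0 0")

```text
clock: 13.05
ee_pos: [0.602, 0.0889, 0.1206]
tool_rot: [[-0.094, 0.996, 0.0], [0.996, 0.094, 0.002], [0.002, 0.0, -1.0]]
force: [-0.6, -1.0, 3.5]
grip_width: 0.0
```

Call:
jog_arm(rows="255 0 0 -1 0 0 0")

```text
clock: 13.15
ee_pos: [0.602, 0.0889, 0.1196]
tool_rot: [[-0.094, 0.996, 0.0], [0.996, 0.094, 0.002], [0.002, 0.0, -1.0]]
force: [-1.1, -0.7, 3.7]
grip_width: 0.001
```

Still freely moving; by elimination this one should be free, but I'll keep checking through the binding range.

Call:
jog_arm(rows="255 0 0 -1 0 0 0")

```text
clock: 13.25
ee_pos: [0.602, 0.0889, 0.1186]
tool_rot: [[-0.094, 0.996, 0.0], [0.996, 0.094, 0.002], [0.002, 0.0, -1.0]]
force: [-1.0, -1.2, 3.2]
grip_width: -0.001
```

Call:
jog_arm(rows="255 0 0 -1 0 0 0")

```text
clock: 13.35
ee_pos: [0.602, 0.0889, 0.1175]
tool_rot: [[-0.094, 0.996, 0.0], [0.996, 0.094, 0.002], [0.002, 0.0, -1.0]]
force: [-1.7, -1.4, 3.9]
grip_width: 0.001
```

Call:
jog_arm(rows="255 0 0 -1 0 0 0")

```text
clock: 13.45
ee_pos: [0.602, 0.0889, 0.1164]
tool_rot: [[-0.094, 0.996, 0.0], [0.996, 0.094, 0.002], [0.002, 0.0, -1.0]]
force: [-1.1, -0.4, 3.4]
grip_width: 0.002
```

Call:
jog_arm(rows="255 0 0 -1 0 0 0")

```text
clock: 13.55
ee_pos: [0.6019, 0.0888, 0.1153]
tool_rot: [[-0.094, 0.996, 0.0], [0.996, 0.094, 0.002], [0.002, 0.0, -1.0]]
force: [-0.9, -1.2, 3.8]
grip_width: -0.002
```

Call:
jog_arm(rows="255 0 0 -1 0 0 0")

```text
clock: 13.65
ee_pos: [0.602, 0.0889, 0.1142]
tool_rot: [[-0.094, 0.996, 0.0], [0.996, 0.094, 0.002], [0.002, 0.0, -1.0]]
force: [-0.9, -0.4, 3.0]
grip_width: 0.002
```

Call:
jog_arm(rows="255 0 0 -1 0 0 0")

```text
clock: 13.75
ee_pos: [0.602, 0.0888, 0.1131]
tool_rot: [[-0.094, 0.996, 0.0], [0.996, 0.094, 0.002], [0.002, 0.0, -1.0]]
force: [-1.3, -0.5, 3.8]
grip_width: 0.004
```

Call:
jog_arm(rows="255 0 0 -1 0 0 0")

```text
clock: 13.85
ee_pos: [0.6019, 0.0889, 0.112]
tool_rot: [[-0.094, 0.996, 0.0], [0.996, 0.094, 0.002], [0.002, 0.0, -1.0]]
force: [-0.6, -0.3, 3.3]
grip_width: 0.005
```

Call:
jog_arm(rows="255 0 0 -1 0 0 0;255 0 0 -1 0 0 0")

```text
clock: 14.05
ee_pos: [0.6019, 0.0889, 0.1098]
tool_rot: [[-0.094, 0.996, -0.0], [0.996, 0.094, 0.002], [0.002, 0.0, -1.0]]
force: [-1.5, 0.0, 4.5]
grip_width: -0.001
```

Call:
jog_arm(rows="255 0 0 -1 0 0 0;255 0 0 -1 0 0 0;255 0 0 -1 0 0 0")

```text
clock: 14.35
ee_pos: [0.6019, 0.0889, 0.1065]
tool_rot: [[-0.094, 0.996, -0.0], [0.996, 0.094, 0.002], [0.002, 0.0, -1.0]]
force: [-1.8, 0.3, 4.0]
grip_width: 0.0
```

Call:
jog_arm(rows="255 0 0 -1 0 0 0;255 0 0 -1 0 0 0")

```text
clock: 14.55
ee_pos: [0.6019, 0.0889, 0.1043]
tool_rot: [[-0.094, 0.996, -0.0], [0.996, 0.094, 0.002], [0.002, 0.0, -1.0]]
force: [-1.5, 0.4, 3.2]
grip_width: 0.003
```

Call:
jog_arm(rows="255 0 0 -1 0 0 0")

```text
clock: 14.65
ee_pos: [0.6019, 0.0889, 0.1033]
tool_rot: [[-0.094, 0.996, -0.0], [0.996, 0.094, 0.002], [0.002, 0.0, -1.0]]
force: [-0.7, -0.4, 3.1]
grip_width: -0.001
```

Call:
jog_arm(rows="255 0 0 -1 0 0 0")

```text
clock: 14.75
ee_pos: [0.6019, 0.0889, 0.1022]
tool_rot: [[-0.094, 0.996, 0.0], [0.996, 0.094, 0.002], [0.002, 0.0, -1.0]]
force: [-0.8, -1.5, 5.4]
grip_width: 0.002
```

Call:
jog_arm(rows="255 0 0 -1 0 0 0")

```text
clock: 14.85
ee_pos: [0.602, 0.0889, 0.1013]
tool_rot: [[-0.094, 0.996, 0.0], [0.996, 0.094, 0.002], [0.002, 0.0, -1.0]]
force: [-2.4, 0.1, 8.1]
grip_width: 0.002
```

Call:
jog_arm(rows="255 0 0 -1 0 0 0")

```text
clock: 14.95
ee_pos: [0.6023, 0.089, 0.1006]
tool_rot: [[-0.094, 0.996, 0.001], [0.996, 0.094, 0.002], [0.002, 0.001, -1.0]]
force: [-2.8, -0.7, 10.4]
grip_width: 0.0
```

Call:
jog_arm(rows="255 0 0 5 0 0 0;255 0 0 15 0 0 0;255 0 0 40 0 0 0;255 0 0 40 0 0 0;255 0 0 0 0 0 0;255 0 0 0 0 0 0")

```text
clock: 15.55
ee_pos: [0.6015, 0.0893, 0.2072]
tool_rot: [[-0.094, 0.996, 0.0], [0.996, 0.094, 0.003], [0.002, 0.001, -1.0]]
force: [-0.2, -0.8, -0.2]
grip_width: -0.001
```

Run:
```python
from h import *
np.set_printoptions(precision=4,suppress=True)
for n,(a,b,c,d) in {"scene":(145,265,270,410),"top":(190,310,125,415)}.items():
    im=viewer.capture(n); t=im[a:b,c:d,::-1]; cv2.imwrite(f"pics/f_{n}.png",cv2.resize(t,None,fx=5 if n=="scene" else 2.7,fy=5 if n=="scene" else 2.7,interpolation=cv2.INTER_CUBIC))
im=viewer.capture("wrist");cv2.imwrite("pics/f_wrist.png",im[:,:,::-1])
# tray from earlier crop
f=lambda p:[(p[0]+.5)/5-.5+300,(p[1]+.5)/5-.5+200]
C=[atz("top",f(p),.025) for p in ((50,143),(412,44),(530,395),(165,505))]
print(np.mean(C,0),[c[:2] for c in C]); 
for i in range(4): print(np.linalg.norm(C[i]-C[(i+1)%4]))
print("bush",atz("top",f((159,211)),.025)[:2])
```

```text
[ 0.5435 -0.1707  0.025 ] [array([ 0.5977, -0.0639]), array([ 0.6464, -0.227 ]), array([ 0.4903, -0.2764]), array([ 0.4395, -0.1155])]
0.170220352962568
0.1637428678909126
0.16871564103472717
0.16639442015264422
bush [ 0.5682 -0.1127]
```

View pics/f_scene.png

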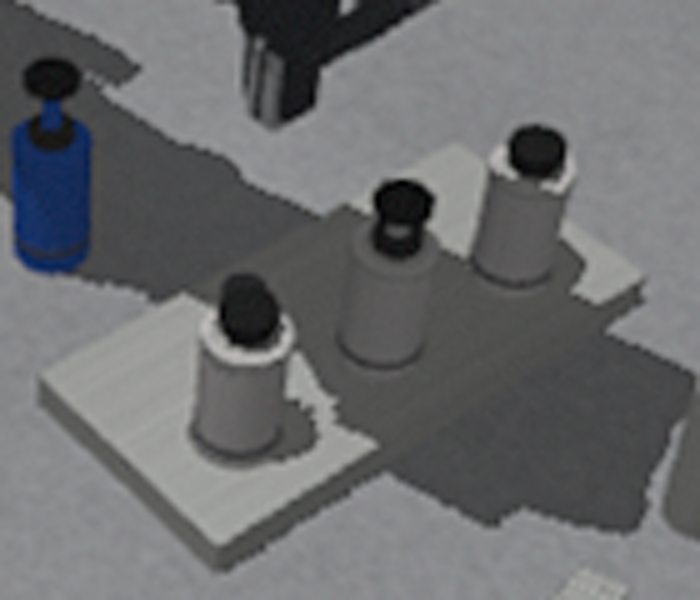

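View pics/f_wrist.png

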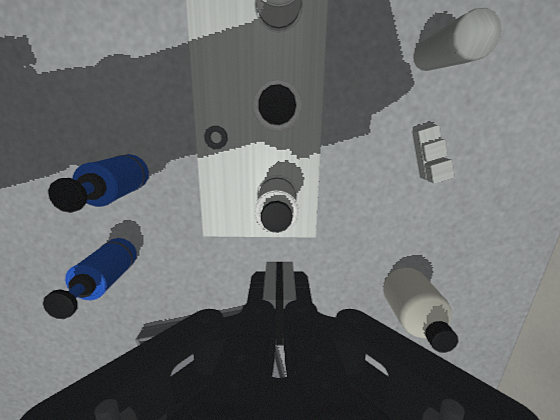

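The scene crop shows the middle plunger part-way down, with its knob at about (403,205) and rod still visible. Both outer knobs sit on their buffers. I'll locate the middle piston precisely.

Run:
```python
from h import *
np.set_printoptions(precision=4,suppress=True)
for p,z in (((277.5,104),.1155),((276,216),.1025)): print("wrist knob",atz("wrist",p,z)[:2])
x=(( 403+.5)/5-.5+270,(205+.5)/5-.5+145); print("scene",atz("scene",x,.1155))
```

```text
wrist knob [0.5926 0.1776]
wrist knob [0.5996 0.0898]
scene [0.5986 0.1712 0.1155]
```

View pics/f_top.png

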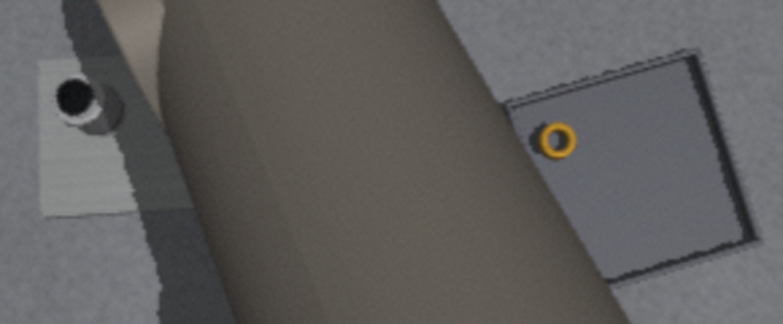

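Call:
jog_arm(rows="0 -2 25 0 0 0 0;0 -3 38 0 0 0 0;0 -2 25 0 0 0 0;0 0 0 0 0 0 0;0 0 0 0 0 0 0;0 0 0 0 0 0 0")

```text
clock: 16.3
ee_pos: [0.5914, 0.1776, 0.2002]
tool_rot: [[-0.093, 0.996, -0.01], [0.996, 0.093, 0.0], [0.001, -0.01, -1.0]]
force: [0.4, -0.9, -0.3]
grip_width: 0.993
```

Call:
jog_arm(rows="0 3 -1 -20 0 -0.01 0;0 0 0 -20 0 0 0;0 0 0 -10 0 0 0;0 0 0 0 0 0 0;0 0 0 0 0 0 0")

```text
clock: 16.8
ee_pos: [0.5956, 0.1715, 0.1484]
tool_rot: [[-0.087, 0.996, -0.0], [0.996, 0.087, -0.001], [-0.001, -0.0, -1.0]]
force: [0.1, 0.7, -0.6]
grip_width: 1.0
```

Run:
```python
from h import *
np.set_printoptions(precision=4,suppress=True)
im=viewer.capture("wrist");cv2.imwrite("pics/g_wrist.png",im[:,:,::-1])
o=get_obs();print(o["ee_pos"],o["tool_rot"][:,2]); print(proj("wrist",[.594,.177,.1155]))
```

```text
[0.5956 0.1715 0.1485] [ 0.0001 -0.0015 -1.    ]
[275.2694 243.264 ]
```

View pics/g_wrist.png

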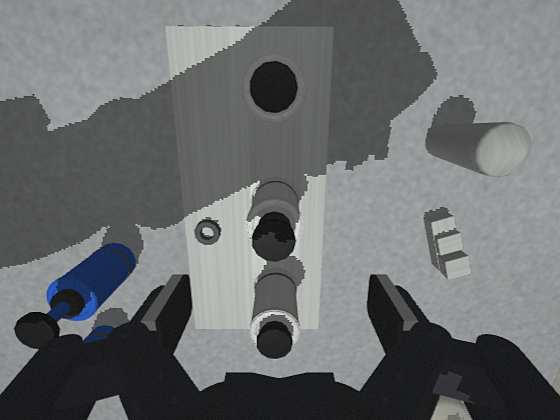

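The wrist view shows the middle knob at (273,240), between and ahead of the open pads at x≈190 and 368. I'll shift +6 mm in y and descend around the barrel.

Call:
jog_arm(rows="0 -2 6 0 0 0 0;0 0 0 -10 0 0 0;0 0 0 -10 0 0 0;0 0 0 -10 0 0 0;0 0 0 0 0 0 0")

```text
clock: 17.35
ee_pos: [0.5941, 0.1784, 0.1178]
tool_rot: [[-0.087, 0.996, 0.003], [0.996, 0.087, -0.001], [-0.001, 0.002, -1.0]]
force: [-0.2, -0.6, -0.0]
grip_width: 1.002
```

Call:
jog_arm(rows="0 0 -1 -12 0 0.002 0;0 0 0 -12 0 0 0;0 0 0 -12 0 0 0;0 0 0 -10 0 0 0;0 0 0 -8 0 0 0;0 0 0 -5 0 0 0;0 0 0 0 0 0 0")

```text
clock: 18.05
ee_pos: [0.5934, 0.177, 0.0521]
tool_rot: [[-0.087, 0.996, -0.002], [0.996, 0.087, -0.001], [-0.001, -0.002, -1.0]]
force: [-0.3, 1.3, 0.0]
grip_width: 1.001
```

Call:
jog_arm(rows="110 0 0 0 0 0 0;110 0 0 0 0 0 0;110 0 0 0 0 0 0", squeeze=50)

```text
clock: 18.35
ee_pos: [0.5939, 0.1773, 0.053]
tool_rot: [[-0.087, 0.996, -0.0], [0.996, 0.087, -0.001], [-0.001, -0.001, -1.0]]
force: [-0.2, -0.4, 0.5]
grip_width: 0.567
```

Run:
```python
from h import *
im=viewer.capture("scene"); t=im[110:265,240:410,::-1]; cv2.imwrite("pics/i_scene.png",cv2.resize(t,None,fx=4,fy=4,interpolation=cv2.INTER_CUBIC))
im=viewer.capture("wrist");cv2.imwrite("pics/i_wrist.png",im[:,:,::-1])
```

```text
(no output)
```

View pics/i_scene.png

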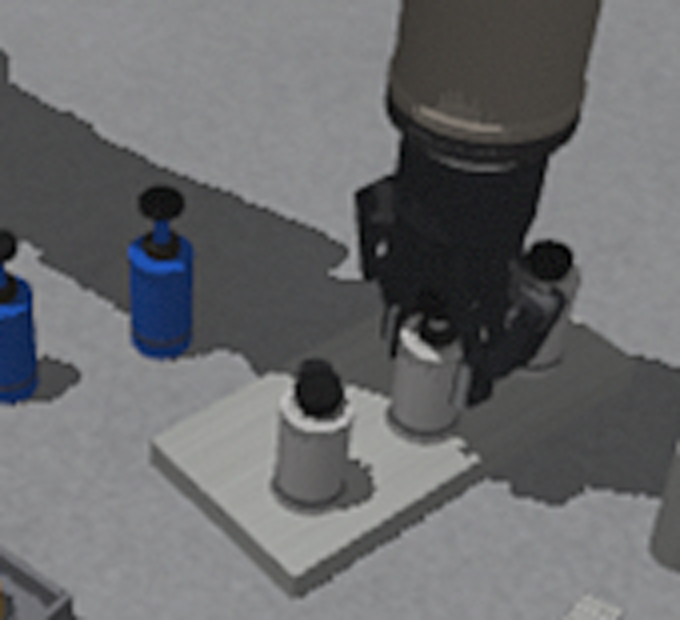

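View pics/i_wrist.png

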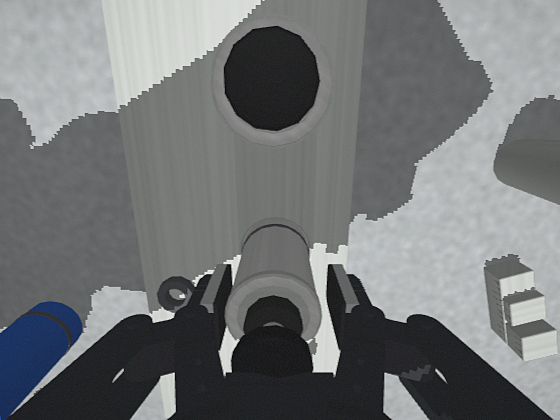

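The wrist view shows the barrel between the pads, its top ring centred at column 274 against about 279 for the pads, so roughly 2 mm to -x. I'll nudge over and close.

Call:
jog_arm(rows="110 -1.5 0.5 0 0 0 0;140 0 0 0 0 0 0;255 0 0 0 0 0 0;255 0 0 0 0 0 0;255 0 0 0 0 0 0;255 0 0 0 0 0 0", squeeze=50)

```text
clock: 19.05
ee_pos: [0.5922, 0.1779, 0.0535]
tool_rot: [[-0.087, 0.996, -0.0], [0.996, 0.087, -0.001], [-0.001, -0.0, -1.0]]
force: [-0.5, -0.6, 0.9]
grip_width: 0.449
```

Call:
jog_arm(rows="255 0 0 3 0 0 0;255 0 0 5 0 0 0;255 0 0 8 0 0 0;255 0 0 10 0 0 0;255 0 0 0 0 0 0")

```text
clock: 19.55
ee_pos: [0.5917, 0.1775, 0.081]
tool_rot: [[-0.087, 0.996, -0.002], [0.996, 0.087, -0.001], [-0.001, -0.002, -1.0]]
force: [0.3, 0.3, -3.3]
grip_width: 0.445
```

Run:
```python
from h import *
im=viewer.capture("wrist");cv2.imwrite("pics/j_wrist.png",im[:,:,::-1])
```

```text
(no output)
```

View pics/j_wrist.png

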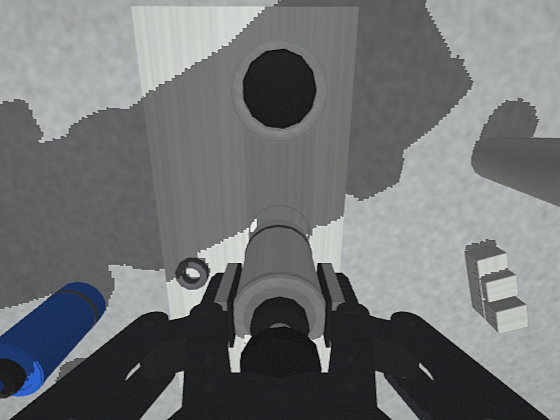

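The lift is good: the barrel is upright between the pads, the plunger is still partly out, and the readings show about 3.3 N of weight. Next, up and over to the tray.

Call:
jog_arm(rows="255 0 0 15 0 0 0;255 0 0 25 0 0 0;255 0 0 30 0 0 0;255 0 0 30 0 0 0;255 0 0 20 0 0 0;255 -3 -15 0 0 0 0;255 -5 -30 0 0 0 0;255 -6 -38 0 0 0 0;255 -6 -38 0 0 0 0;255 -6 -38 0 0 0 0;255 -6 -38 0 0 0 0;255 -6 -38 0 0 0 0;255 -6 -38 0 0 0 0;255 -6 -38 0 0 0 0;255 -6 -30 0 0 0 0;255 -4 -15 0 0 0 0;255 0 0 0 0 0 0;255 0 0 0 0 0 0;255 0 0 0 0 0 0")

```text
clock: 21.5
ee_pos: [0.5164, -0.1964, 0.21]
tool_rot: [[-0.087, 0.996, -0.007], [0.996, 0.087, -0.001], [-0.001, -0.007, -1.0]]
force: [0.9, -0.0, -5.2]
grip_width: 0.448
```

Run:
```python
from h import *
np.set_printoptions(precision=4,suppress=True)
im=viewer.capture("wrist");cv2.imwrite("pics/k_wrist.png",im[:,:,::-1])
im=viewer.capture("scene");cv2.imwrite("pics/k_scene.png",im[:,:,::-1])
```

```text
(no output)
```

View pics/k_wrist.png

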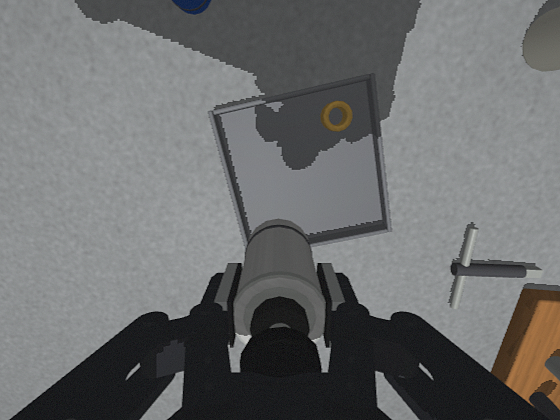

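View pics/k_scene.png

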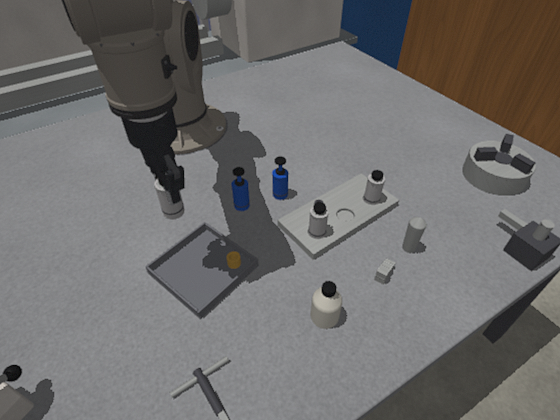

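The wrist view shows the tray rim corners at (210,112), (374,75) and (390,230), and the bushing at (337,116). The scene view shows the recess empty and everything else undisturbed.

Run:
```python
from h import *
np.set_printoptions(precision=4,suppress=True)
P=[atz("wrist",p,.025) for p in ((210,112),(374,75),(391,231))]
print(P,(P[0]+P[2])/2,np.linalg.norm(P[0]-P[1]),np.linalg.norm(P[2]-P[1]),"bush",atz("wrist",(337,116),.025))
```

```text
[array([ 0.4396, -0.1187,  0.025 ]), array([ 0.5981, -0.0703,  0.025 ]), array([ 0.6474, -0.2288,  0.025 ])] [ 0.5435 -0.1737  0.025 ] 0.1656802980675214 0.1659968867450616 bush [ 0.5679 -0.1111  0.025 ]
```

Call:
jog_arm(rows="255 8 -5 -10 0 -0.006 0;255 7 -5 -25 0 0 0;255 0 0 -30 0 0 0;255 0 0 -30 0 0 0;255 0 0 -20 0 0 0;255 0 0 -10 0 0 0;255 0 0 0 0 0 0;255 0 0 0 0 0 0")

```text
clock: 22.4
ee_pos: [0.5367, -0.2028, 0.0784]
tool_rot: [[-0.095, 0.995, 0.004], [0.995, 0.095, -0.0], [-0.001, 0.004, -1.0]]
force: [-0.0, 0.2, -5.6]
grip_width: 0.45
```

Call:
jog_arm(rows="255 -4 -4 -5 0 0.003 0;255 0 0 -5 0 0 0;255 0 0 -5 0 0 0;255 0 0 -4 0 0 0;255 0 0 -3 0 0 0;255 0 0 0 0 0 0;255 0 0 0 0 0 0")

```text
clock: 23.1
ee_pos: [0.5342, -0.2081, 0.0576]
tool_rot: [[-0.095, 0.995, 0.005], [0.995, 0.095, -0.002], [-0.003, 0.005, -1.0]]
force: [-0.1, 0.1, -4.5]
grip_width: 0.45
```

Call:
jog_arm(rows="255 0 0 -2 0.002 0.005 0;255 0 0 -2 0 0 0;255 0 0 -2 0 0 0")

```text
clock: 23.4
ee_pos: [0.5346, -0.2081, 0.0517]
tool_rot: [[-0.095, 0.995, 0.0], [0.995, 0.095, -0.0], [-0.0, 0.0, -1.0]]
force: [-0.3, -0.2, -5.1]
grip_width: 0.447
```

Call:
jog_arm(rows="255 0 0 -1 0 0 0;255 0 0 -1 0 0 0")

```text
clock: 23.6
ee_pos: [0.5345, -0.2081, 0.0493]
tool_rot: [[-0.095, 0.995, 0.0], [0.995, 0.095, -0.0], [-0.0, 0.0, -1.0]]
force: [-0.1, -0.1, -4.9]
grip_width: 0.443
```

Call:
jog_arm(rows="255 0 0 -1 0 0 0")

```text
clock: 23.7
ee_pos: [0.5345, -0.208, 0.0482]
tool_rot: [[-0.095, 0.995, 0.0], [0.995, 0.095, -0.0], [-0.0, 0.0, -1.0]]
force: [0.8, -0.3, -3.6]
grip_width: 0.45
```

Call:
jog_arm(rows="255 0 0 -1 0 0 0")

```text
clock: 23.8
ee_pos: [0.5345, -0.208, 0.0471]
tool_rot: [[-0.095, 0.995, 0.0], [0.995, 0.095, -0.0], [-0.0, 0.0, -1.0]]
force: [0.8, -0.9, -4.9]
grip_width: 0.447
```

Call:
jog_arm(rows="255 0 0 -0.6 0 0 0")

```text
clock: 23.9
ee_pos: [0.5345, -0.2081, 0.0464]
tool_rot: [[-0.095, 0.995, 0.0], [0.995, 0.095, -0.0], [-0.0, -0.0, -1.0]]
force: [-1.5, -0.2, 1.1]
grip_width: 0.445
```

Call:
jog_arm(rows="255 0 0 -0.6 0 0 0")

```text
clock: 24.0
ee_pos: [0.5346, -0.2081, 0.0463]
tool_rot: [[-0.095, 0.995, 0.0], [0.995, 0.095, -0.001], [-0.001, 0.0, -1.0]]
force: [-8.0, 1.3, 18.0]
grip_width: 0.45
```

The piston is on the floor, with contact at z≈0.0464 as expected. Relaxing and releasing.

Call:
jog_arm(rows="255 0 0 0.1 0 0 0;255 0 0 0 0 0 0")

```text
clock: 24.2
ee_pos: [0.5347, -0.2081, 0.0468]
tool_rot: [[-0.095, 0.995, 0.0], [0.995, 0.095, -0.001], [-0.001, 0.0, -1.0]]
force: [0.9, 0.4, -4.8]
grip_width: 0.451
```

Call:
jog_arm(rows="120 0 0 0 0 0 0;60 0 0 0 0 0 0;0 0 0 0 0 0 0;0 0 0 0 0 0 0;0 0 0 0 0 0 0")

```text
clock: 24.7
ee_pos: [0.5357, -0.2084, 0.0475]
tool_rot: [[-0.095, 0.995, 0.002], [0.995, 0.095, -0.002], [-0.002, 0.002, -1.0]]
force: [-0.5, 0.8, 0.6]
grip_width: 0.998
```

Run:
```python
from h import *
im=viewer.capture("wrist");cv2.imwrite("pics/l_wrist.png",im[:,:,::-1])
```

```text
(no output)
```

View pics/l_wrist.png

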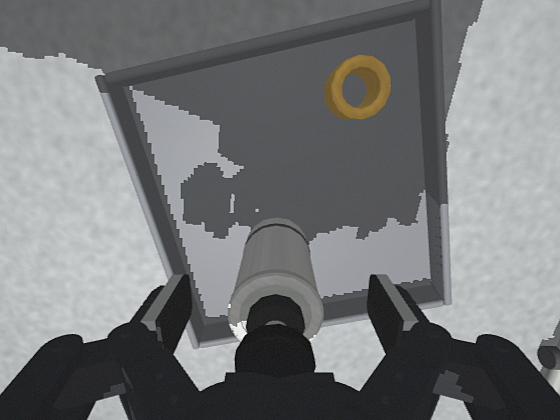

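The wrist view shows the piston upright in the tray, clear of both pads, with the bushing undisturbed at (358,87). Rising straight up.

Call:
jog_arm(rows="0 0 0 5 0 0 0;0 0 0 10 0 0 0;0 0 0 20 0 0 0;0 0 0 30 0 0 0;0 0 0 35 0 0 0;0 0 0 35 0 0 0;0 0 0 30 0 0 0;0 0 -30 10 0 0 0;0 0 -45 0 0 0 0;0 0 -45 0 0 0 0;0 0 -45 0 0 0 0;0 0 -45 0 0 0 0;0 0 -20 0 0 0 0;0 0 0 0 0 0 0;0 0 0 0 0 0 0")

```text
clock: 26.25
ee_pos: [0.5334, -0.4439, 0.2438]
tool_rot: [[-0.101, 0.995, 0.01], [0.995, 0.101, -0.005], [-0.006, 0.01, -1.0]]
force: [-0.2, 0.4, 0.6]
grip_width: 0.998
```

Run:
```python
from h import *
print(get_obs()["force"],get_obs()["clock"],get_obs()["ee_pos"])
im=viewer.capture("scene");t=im[120:320,130:420,::-1];cv2.imwrite("pics/m_scene.png",cv2.resize(t,None,fx=2.7,fy=2.7,interpolation=cv2.INTER_CUBIC))
im=viewer.capture("top");cv2.imwrite("pics/m_top.png",im[:,:,::-1])
```

```text
[-0.21472035  0.38903336  0.60404373] 26.25 [ 0.53335285 -0.44390687  0.24379437]
```

View pics/m_scene.png

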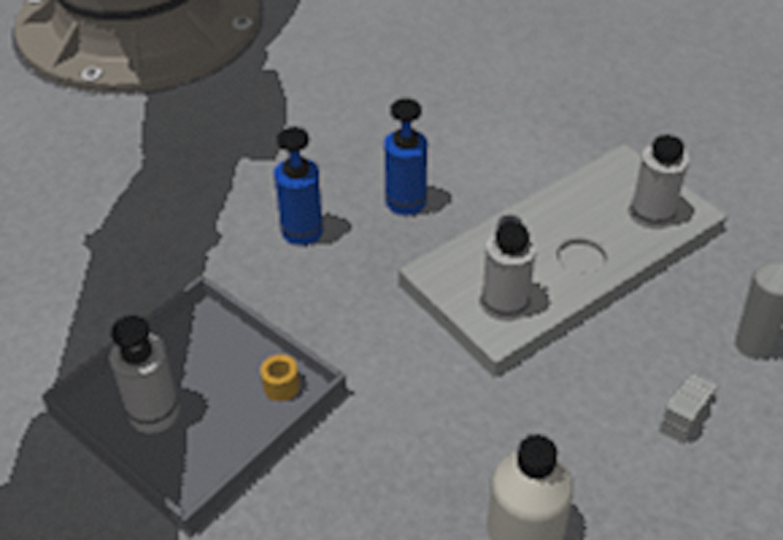

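View pics/m_top.png

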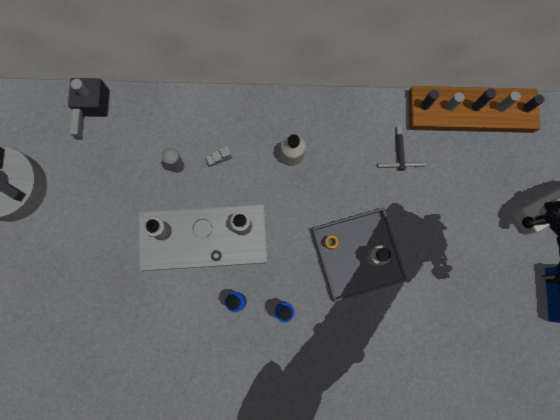

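The top view shows the piston in the tray at about (382,255), the empty recess at (202,228), and the bystanders where they were. In the scene crop the near (-y) piston's knob looks slightly irregular, so I'll enlarge that before handing in.

Run:
```python
from h import *
im=viewer.capture("scene");a=im[190:250,300:340,::-1];b=im[155:215,355:395,::-1]
t=np.hstack([cv2.resize(q,None,fx=9,fy=9,interpolation=cv2.INTER_NEAREST) for q in (a,b)]);cv2.imwrite("pics/n.png",t)
```

```text
(no output)
```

View pics/n.png

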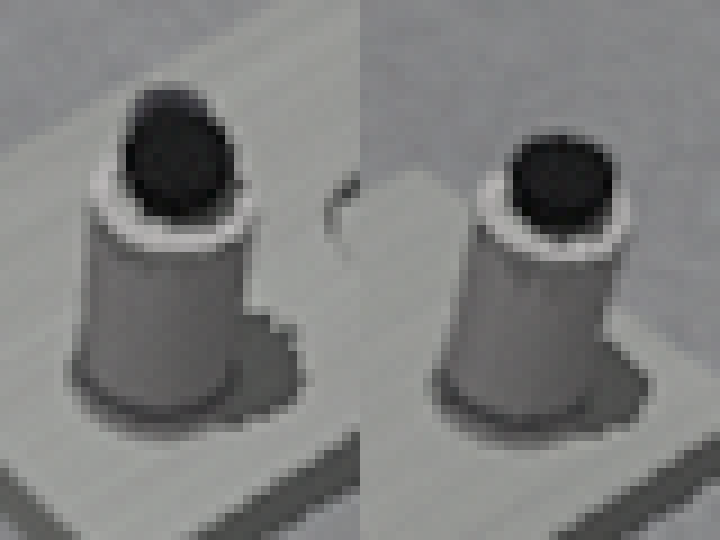

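The patch behind the -y knob is the dark spacer ring lying on the stand behind it in this view. Both barrels are upright with their plungers home, so I'm handing in.

Run:
```python
from plant import hand_in
print(hand_in())
```

```text
the job is handed in; nothing more can be done
None
```

The middle piston was the binding one. It now stands upright on the reject tray floor, and the two outer pistons are pushed fully home in their recesses. I handed the job in at about 26.3 s on the clock.

- **Outer pistons (+y and -y):** both ran at a steady 3–4.5 N. Each met its buffer at a tool height of about 0.103 m, as expected, and I pressed about 2 mm further. The highest reading was 10.4 N.
- **Middle piston:** its resistance climbed from about 3.5 N at roughly 11 mm depth. I stopped at 8.5 N, about 1.5–2 mm past where it began to bind. I took it by the barrel, carried it over, and set it down about 0.1 m from the bushing. When it touched the tray floor the downward force peaked at 18 N, through the barrel, not the plunger.

**Last checks:** the pictures showed both outer knobs on their buffers and the rejected piston upright with its plunger still part-way out. The bushing, spacer and other bystanders looked unmoved, and the gripper was clear of everything.

**What disagreed:**
- **Camera positions:** they differed between cameras by a few millimetres.
- **Force readings:** free motion read a little under the stated 4–5 N, with about 1 N of noise.
- **-y knob:** it looked irregular in the scene view; the enlarged crop suggests the spacer ring showing behind it.

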